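# Slide the instrument cassette up its stand until the roller catch holds it

## Task

Dock the steel instrument cassette on its sloping stand: lay it flat on the open lower end of the deck with its thick rolled rim uphill and let go, then, without gripping it again, push it up the slope between the side channels until the sprung roller on the end stop has ridden over the rim and dropped behind it. Press it firmly home against the stop's rubber buffers, but do not shove the stop, which is only held by a thumb screw; leave the cassette there, held by the roller, and leave the cup and the tub where they stand.

Things in the scene. Friction and masses are not known exactly. Their poses are not given: they have to be found in the camera images.
- cassette: Perforated steel instrument cassette, 116 mm long (x), 72 mm wide (y), 0.15 to 0.31 kg, forceps and two vials fixed inside. Origin: centre of its underside; z up, x towards the thick rolled rim. Floor plate 4 mm thick; on it walls form a 116 x 56 mm box, 20 mm high over all, so the plate stands out 8 mm as a flange along both long sides.
- handle (a point): Middle of the cassette's bail handle, on the bar's axis: a 10 mm round bar along the cassette's x over its centre, 58 mm long and straight, 45 mm above the underside, with a post at each end. The contents below it reach 18 mm above the underside.
- rim (a point): Middle of the top of the cassette's thick rolled rim (8 mm round, across the x = +58 mm end, flush with that end face): x = +54 mm, y = 0, 22 mm above the underside. At the start this end is the one farther from the robot.
- tail (a point): Middle of the cassette's flat other end, the one to push on: outer face of the end wall, x = -58 mm, y = 0, 10 mm above the underside. The wall is 56 mm wide and its top is 20 mm above the underside.
- deck: Sloping steel deck, 300 x 110 mm, of the fixed stand. Origin: middle of its lower edge, on the surface, 8 mm above the table; x up the 10 degree slope, y left, z off the surface. The first 150 mm are open above, between 10 mm high walls narrowing from 100 to 75 mm apart. Sliding the cassette up takes 1 to 5 N. More than 25 N on it shoves the stop.
- landing (a point): Point on the deck surface, 60 mm up the deck on its middle line, where the centre of the cassette is to be laid, rim uphill.
- mouth (a point): Point on the deck surface on the middle line, 150 mm up the deck, where the channels begin: 75 mm between the webs, lips from 32 mm outwards on either side, their undersides 6 mm above the deck; the flanges slide under them. They end 245 mm up the deck.
- catch (a joint): Angle (rad) of the sprung arm on the end stop, with a 12 mm roller: 0 when empty, 0.1 and more while the rim passes under it in the last 13 mm (a push of 2 to 9 N), about 0.053 when it sits behind the rim. The stop's two stiff buffers stand 215 to 245 mm up the deck; where is not measured: feel for them. Home is a push of 10 N or more against them. Stop and arm are 37 mm high.
- specimen_cup: Plastic cup with pink contents, 65 mm wide, 68 mm high, on the table to the right of the stand; origin: centre of its underside. Bystander. Behind it, along the table's right edge, stands a tall cabinet, its near corner at about x = 0.54 m, y = -0.16 m from the robot's base: draw the arm in when it swings past.
- tub: Round tub, 107 mm wide, 55 mm high, on the table to the left of the stand's upper end; origin: centre of its underside. Bystander.

How it is judged:
By the outcome, as a careful person would: the job done as asked, in the order asked, and still so for the second after the job is handed in, with the robot touching nothing.
It also fails if it takes over 72 s, if anything falls off the work surface, if the arm or the gripper's body presses on something with over 40 N, if the wrist force passes 120 N, or if a joint passes its speed limit or range.

## Robot

A 6-joint arm with a two-finger parallel gripper is mounted at the origin on a cart in front of the work surface, level with it; the furniture and walls round the work are solid. World frame = base frame: x ahead of the robot, y to its left, z up, the work surface at z = 0. Lengths are in m, angles in degrees, forces in N, time in s.
With the tool pointing down it reaches from about 0.3 to 0.875 m from the base axis. Payload 4.2 kg.
Tool frame: the origin (TCP) lies between the finger pads; the fingertips stand 19 mm ahead of it and the grasp point (between the pads) is the TCP; z points along the fingers, y is the line along which they close (so a half turn about z gives the same grasp; the last joint's range is limited). The gripper opens to 85 mm and grips with 20 to 120 N. Pads are 22 mm wide; open, the fingers measure 114 mm over their backs; the gripper's body (76 mm by 85 mm) begins 54 mm behind the grasp point. The pads swing forward as they close: fully open they stand 13 mm farther back than shut.
Start: joints at [-72.708, 18.312, 89.639, -0, 72.044, -1.146], TCP at [0.182, -0.545, 0.25] pointing down, gripper open.
Joint ranges: [-177.97, 177.97], [-48.28, 115.42], [12.27, 149.76], [-77.06, 257.06], [2.81, 150.46], [-146.56, 146.56]. Speed limits (degrees/s): [147.25, 147.25, 180, 180, 180, 180].

## Interface

Orientations are given as a 3x3 rotation matrix whose columns are the frame's x, y, z axes.
In Python, from rig import manip gives the robot as it stands.
- The arm moves only by the tool carry_out, never from a script. Its argument "plan" is a list of rows, each an object with "slide": the shift along the tool's x, y, z in m, a list of three; "delta_rot": the turn, a rotation vector about the tool's x, y, z in rad, a list of three. A call has 1 to 10 rows; each row is the pose to reach, as a shift and turn from the pose commanded when the call began, along the tool's axes at that moment; what a row does not reach only later rows make up. A row lasts 1/8 s, in which the tool goes at most 62.5 mm and 10.7 degrees, less where a joint would pass 70% of its speed; a pose out of reach is approached as far as the arm can. A call with a gripper value outside its range is refused whole. "gripper" is the finger opening in m, from 0 to 0.0854, set as the call begins (left out, the last holds). The fingers move at their own pace and stop on an object; the grip force is fixed at half the most. Time passes only in rows, so rows that repeat a pose let the fingers close. It gives the time, the measured TCP pose, the force, the opening and the grip force at its end, in the units of the state.
- manip.sense(): the state, without advancing time (a new reading comes with each control period).
- manip.snapshot(name): name is "scene" or "side" or "wrist"; returns (picture, depth): 480x640x3 uint8, blue, green, red; 480x640 float32, m along the optical axis (not along the pixel's ray), 0 where there is no reading.
- manip.camera_info(name): a dict with "camera_matrix" (3x3 intrinsics, pixels), "origin" and "rotation" of the camera in the world; the wrist camera has in their place "hand_eye" (4x4, takes a point from camera to tool coordinates, whose origin is the TCP and whose axes are the flange's). Camera axes: x right, y down, z forward; pixel columns grow to the right and rows downward; lengths in m; the calibration is good to about 2 mm. A picture is of the moment at which its call begins: read the wrist's pose just before it. camera_info takes no time and is no camera call.
- manip.hand_in(): hands the job in; it is judged then, once.
Trained networks look in the newest picture that a camera, given by its name, has taken for a name from the list of things; names that differ only in an ending like _2 or _b are one class to them, and where a whole thing is asked for, a point or a joint stands for the part that bears it (a point fixed in the world has none). Each returns a list of dicts, best first, with "p" (0 to 1); they miss things now and then, are a little off and sometimes report something else, mostly with a low value. They report only what shows in the picture. A call takes as long as a camera call.
- manip.trace(camera, name): "mask" (480x640 bool, what is visible of it) and "point" ([column, row] in pixels, amid what is visible of it).
The state is a dict: "clock": time; "qpos": joint angles; "dq": joint speeds; "joint_torque": joint torques, N m; "eef_pos": TCP position; "tcp_rot": TCP orientation; "wrist_force": force on the tool from outside, world axes, zero at the start; "wrist_torque": the same for the moment, N m; "width": finger opening in m; "grasp_force": force on a finger pad.
Only numpy, scipy, OpenCV 4.12 (cv2) and the standard library are available. Lean on these libraries where they do the work, as an engineer would, in place of code of your own. Each camera call takes 0.05 s, during which the arm holds its last target. There are 200 camera calls.

## Working session

There is one attempt and no reset: what is moved stays moved. The work goes in short steps, Python scripts to look and compute and a tool call to move; the robot and the scene stay as the last step left them, time stands still between calls to the robot, and variables do not carry over. Pictures are saved under pics/ and viewed, at most 10 in all, crops included, and the job is handed in when it is done.

Besides the shell and the picture viewer there is one more tool, called after ">>>" as a command line: name --argument value ..., lists and objects as JSON in quotes. carry_out: Moves the arm, as the interface text tells. Its arguments: {"type":"object","properties":{"plan":{"type":"array","items":{"type":"object","properties":{"slide":{"type":"array","items":{"type":"number"}},"delta_rot":{"type":"array","items":{"type":"number"}}}}},"gripper":{"type":"number"}},"required":["plan"]}

```bash
mkdir -p pics; ls
cat > h.py <<'E'
import numpy as np, cv2
from rig import manip
def cam(n):
    c=manip.camera_info(n); K=np.array(c["camera_matrix"])
    if n=="wrist":
        s=manip.sense(); H=np.array(c["hand_eye"]); R=np.array(s["tcp_rot"]); p=np.array(s["eef_pos"])
        return K,R@H[:3,:3],p+R@H[:3,3]
    return K,np.array(c["rotation"]),np.array(c["origin"])
def cloud(n):
    K,R,o=cam(n); im,d=manip.snapshot(n)
    v,u=np.mgrid[:480,:640]
    P=np.stack([(u-K[0,2])/K[0,0]*d,(v-K[1,2])/K[1,1]*d,d],-1)@R.T+o
    P[d==0]=np.nan
    return im,P
E
python3 - <<'E'
from h import *
s=manip.sense(); print({k:np.round(v,3).tolist() for k,v in s.items()})
for n in ["scene","side"]:
    im,P=cloud(n); cv2.imwrite(f"pics/{n}0.png",im); np.save(f"{n}0.npy",P)
    print(n,cam(n))
    for t in ["cassette","handle","rim","tail","deck","catch","specimen_cup","tub"]:
        r=manip.trace(n,t)
        for q in r[:2]:
            m=q["mask"]; X=P[m]; X=X[~np.isnan(X[:,0])]
            print(t,round(q["p"],2),np.round(q["point"]),m.sum(), np.round(np.nanmedian(X,0),3) if len(X) else None, np.round(np.percentile(X,[2,98],axis=0),3).tolist() if len(X) else None)
E
```

```text
pics
{'clock': 0.0, 'qpos': [-72.707, 18.352, 89.709, -0.001, 72.044, -1.145], 'dq': [-0.042, -0.089, 0.02, -0.076, -0.125, -0.128], 'joint_torque': [0.001, -41.552, -23.416, -0.0, 0.008, -0.0], 'eef_pos': [0.182, -0.545, 0.249], 'tcp_rot': [[0.949, 0.316, -0.001], [0.316, -0.949, 0.002], [0.0, -0.002, -1.0]], 'wrist_force': [0.159, -0.427, 0.458], 'wrist_torque': [0.017, 0.014, -0.034], 'grasp_force': 0.0, 'width': 0.085}
scene (array([[566.35798477,   0.        , 319.88619686],
       [  0.        , 566.35798477, 244.73467284],
       [  0.        ,   0.        ,   1.        ]]), array([[-0.83322735, -0.41898266,  0.36081258],
       [-0.55282437,  0.61846896, -0.55846339],
       [ 0.01083509, -0.66479296, -0.74694908]]), array([0.18874764, 0.72641397, 0.81926206]))
cassette 0.67 [303. 349.] 2933 [0.474 0.325 0.011] [[0.418, 0.286, 0.0], [0.536, 0.359, 0.051]]
cassette 0.61 [332. 250.] 7685 [0.534 0.14  0.036] [[0.399, 0.052, 0.009], [0.674, 0.218, 0.075]]
rim 0.96 [304. 347.] 2791 [0.474 0.325 0.012] [[0.419, 0.288, 0.002], [0.534, 0.358, 0.051]]
tail 0.6 [304. 348.] 2771 [0.474 
[... 1058 characters left out ...]
 0.002], [0.534, 0.36, 0.051]]
handle 0.57 [258. 305.] 2143 [0.47  0.323 0.012] [[0.418, 0.283, 0.001], [0.537, 0.358, 0.051]]
rim 0.66 [259. 307.] 2093 [0.47  0.323 0.012] [[0.419, 0.285, 0.002], [0.535, 0.358, 0.051]]
tail 0.6 [258. 308.] 2055 [0.47  0.324 0.012] [[0.419, 0.286, 0.002], [0.535, 0.358, 0.051]]
deck 0.92 [334. 251.] 6152 [0.525 0.136 0.033] [[0.398, 0.049, 0.008], [0.676, 0.217, 0.074]]
catch 0.44 [306. 214.] 105 [0.594 0.156 0.074] [[0.581, 0.143, 0.066], [0.617, 0.172, 0.083]]
specimen_cup 0.76 [422. 218.] 1088 [ 0.499 -0.06   0.046] [[0.476, -0.097, 0.003], [0.537, -0.037, 0.069]]
tub 0.64 [178. 258.] 2313 [0.663 0.409 0.032] [[0.594, 0.363, 0.006], [0.693, 0.456, 0.056]]
```

Run:
```python
import cv2,numpy as np
a=cv2.imread("pics/scene0.png")[130:430,120:470]; b=cv2.imread("pics/side0.png")[150:390,130:480]
cv2.imwrite("pics/v1.png",cv2.resize(a,(700,600),interpolation=cv2.INTER_CUBIC))
cv2.imwrite("pics/v2.png",cv2.resize(b,(800,548),interpolation=cv2.INTER_CUBIC))
```

```text
(no output)
```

View pics/v1.png

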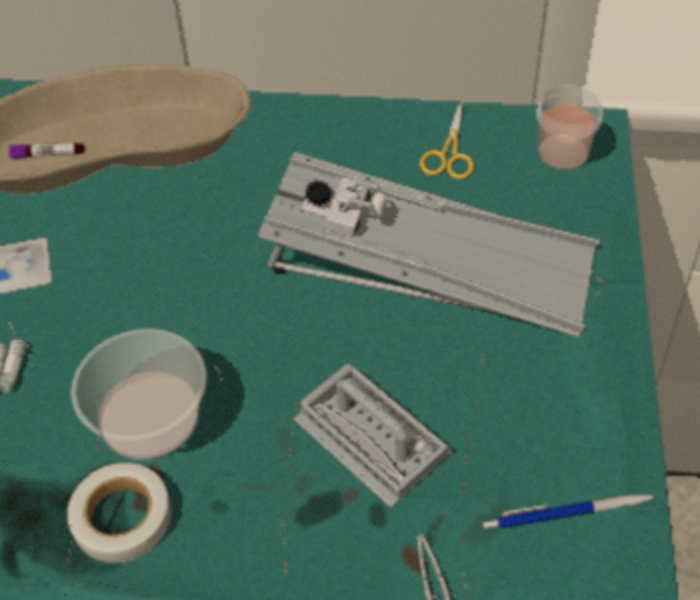

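View pics/v2.png

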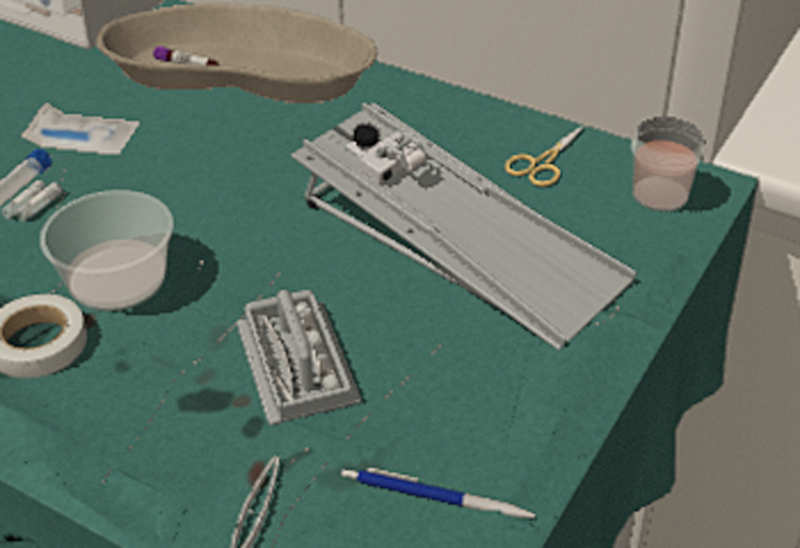

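```bash
cat > fit.py <<'E'
from h import *
def rect(P):
    (c,wh,a)=cv2.minAreaRect(P[:,:2].astype(np.float32)*1000); return np.round(c,1),np.round(wh,1),a
def handle(P,box,zr=(.040,.06)):
    X=P.reshape(-1,3); X=X[~np.isnan(X[:,0])]
    X=X[(X[:,0]>box[0])&(X[:,0]<box[1])&(X[:,1]>box[2])&(X[:,1]<box[3])]
    T=X[(X[:,2]>zr[0])&(X[:,2]<zr[1])]
    c=T.mean(0); u=np.linalg.svd(T[:,:2]-c[:2])[2][0]; u*=np.sign(u[0]); t=(T-c)[:,:2]@u
    print("handle n",len(T),"c",np.round(c*1000,1),"mid",np.round((c[:2]+u*(np.percentile(t,1)+np.percentile(t,99))/2)*1000,1),"len",np.ptp(t),"yaw",np.degrees(np.arctan2(u[1],u[0])),"ztop",np.percentile(T[:,2],95))
    return X
E
python3 - <<'E'
from fit import *
for n in ["scene","side"]:
    P=np.load(n+"0.npy")
    X=handle(P,(.40,.56,.26,.38))
    B=X[(X[:,2]>.006)&(X[:,2]<.03)]; print(n,"body",rect(B), "table z",np.median(X[X[:,2]<.002][:,2]) if (X[:,2]<.002).any() else None)
    Y=P.reshape(-1,3); Y=Y[~np.isnan(Y[:,0])]
    Y=Y[(Y[:,0]>.37)&(Y[:,0]<.70)&(Y[:,1]>.02)&(Y[:,1]<.25)]
    D=Y[(Y[:,2]>.012)]
    I=D
    for k in range(8):
        A=np.c_[I[:,:2],np.ones(len(I))]; q=np.linalg.lstsq(A,I[:,2],rcond=None)[0]
        r=D[:,2]-np.c_[D[:,:2],np.ones(len(D))]@q; I=D[abs(r)<max(.0025,.01/(k+1))]
    print("plane",q,len(I),"slope",np.degrees(np.arctan(np.hypot(*q[:2]))),"yaw",np.degrees(np.arctan2(q[1],q[0])))
    W=Y[Y[:,2]>.006]; print("stand rect",rect(W),"corners",np.round(cv2.boxPoints(cv2.minAreaRect(W[:,:2].astype(np.float32)*1000))).tolist())
    yaw=np.arctan2(q[1],q[0]); u=np.array([np.cos(yaw),np.sin(yaw)]); v=np.array([-u[1],u[0]])
    r=Y[:,2]-np.c_[Y[:,:2],np.ones(len(Y))]@q
    a=Y[:,:2]@u; b=Y[:,:2]@v
    for h0,h1 in [(-.002,.003),(.005,.014),(.02,.05)]:
        m=(r>h0)&(r<h1)&(Y[:,2]>.006); 
        print(h0,np.round(np.percentile(a[m],[.5,99.5]),3),np.round(np.percentile(b[m],[.5,99.5]),3))
    # walls: b vs a
    m=(r>.006)&(r<.014)&(Y[:,2]>.006)
    for a0 in np.arange(.40,.70,.03):
        s=m&(abs(a-a0)<.015); bb=b[s]; c=np.median(b[abs(r)<.003]) 
        print(round(a0,2),s.sum(),[np.round(np.percentile(x,[5,50,95])*1000,1).tolist() for x in (bb[bb<c],bb[bb>c]) if len(x)>3])
E
```

```text
handle n 276 c [474.4 321.   48.7] mid [476.2 320.7] len 0.07670549965730226 yaw -10.324410022027237 ztop 0.05205273919317174
scene body (array([478. , 326.6]), array([ 77.2, 118.7]), 81.5308609008789) table z 0.0004132349274956759
plane [ 0.16437466  0.05883659 -0.06114462] 4781 slope 9.903308258501328 yaw 19.69442057102919
stand rect (array([529.2, 114.4]), array([332.3, 201.6]), 8.818232536315918) corners [[350.0, 189.0], [380.0, -11.0], [709.0, 40.0], [678.0, 239.0]]
-0.002 [0.384 0.698] [-0.11   0.001]
0.005 [0.395 0.695] [-0.107 -0.003]
0.02 [0.597 0.667] [-0.07  -0.039]
0.4 38 [[-108.2, -106.1, -103.1], [-9.3, -3.6, -2.0]]
0.43 79 [[-106.2, -104.0, -100.4], [-8.1, -5.7, -2.7]]
0.46 82 [[-103.6, -101.1, -99.2], [-11.2, -7.6, -5.8]]
0.49 81 [[-101.7, -98.9, -95.6], [-11.8, -10.1, -7.9]]
0.52 80 [[-97.9, -95.4, -94.1], [-15.1, -12.5, -10.5]]
0.55 108 [[-96.0, -93.0, -87.5], [-22.6, -16.7, -12.8]]
0.58 124 [[-95.0, -90.3, -86.4], [-22.3, -17.9, -13.7]]
0.61 120 [[-94.5, -90.2, -68.6], [-36.5, -19.1, -14.1]]
0.64 117 [[-94.6, -92.2, -68.6], [-47.7, -21.0, -14.1]]
0.67 61 [[-95.6, -
[... 465 characters left out ...]
 [408.0, -39.0], [720.0, 52.0], [665.0, 238.0]]
-0.002 [0.385 0.699] [-0.107  0.004]
0.005 [0.403 0.696] [-0.105 -0.001]
0.02 [0.598 0.669] [-0.068 -0.037]
0.4 33 [[-105.2, -104.4, -102.7], [-4.9, -1.7, -0.8]]
0.43 66 [[-104.6, -102.3, -100.4], [-5.8, -3.3, -1.6]]
0.46 77 [[-102.0, -99.6, -97.7], [-8.6, -5.6, -3.7]]
0.49 71 [[-99.3, -96.6, -94.1], [-11.1, -8.3, -6.1]]
0.52 69 [[-96.2, -93.8, -91.8], [-13.3, -10.8, -8.8]]
0.55 80 [[-93.8, -90.7, -85.8], [-20.7, -13.7, -11.0]]
0.58 87 [[-92.5, -88.7, -84.3], [-19.5, -15.6, -11.7]]
0.61 122 [[-92.7, -87.8, -53.4], [-45.0, -18.1, -11.7]]
0.64 77 [[-92.8, -90.8, -53.9], [-38.4, -17.5, -11.5]]
0.67 45 [[-92.2, -91.2, -89.4], [-43.7, -12.9, -11.1]]
```

>>> carry_out --plan '[{"slide": [0.31,-0.415,-0.07],"delta_rot": [0,0,-1.3]},{"slide": [0.31,-0.415,-0.07],"delta_rot": [0,0,-1.3]},{"slide": [0.31,-0.415,-0.07],"delta_rot": [0,0,-1.3]},{"slide": [0.31,-0.415,-0.07],"delta_rot": [0,0,-1.3]},{"slide": [0.31,-0.415,-0.07],"delta_rot": [0,0,-1.3]},{"slide": [0.31,-0.415,-0.07],"delta_rot": [0,0,-1.3]},{"slide": [0.31,-0.415,-0.07],"delta_rot": [0,0,-1.3]},{"slide": [0.31,-0.415,-0.07],"delta_rot": [0,0,-1.3]},{"slide": [0.31,-0.415,-0.07],"delta_rot": [0,0,-1.3]},{"slide": [0.31,-0.415,-0.07],"delta_rot": [0,0,-1.3]}]'

```text
clock: 2.15
eef_pos: [0.345, -0.0527, 0.3206]
tcp_rot: [[-0.055, 0.998, 0.001], [0.998, 0.055, -0.0], [-0.0, 0.001, -1.0]]
wrist_force: [0.3, -1.0, 0.1]
width: 0.0855
grasp_force: 0.0
```

```bash
cat >> h.py <<'E'
from scipy.spatial.transform import Rotation as Ro
def rel(p,R):
    s=manip.sense(); R0=np.array(s["tcp_rot"]); print("slide",np.round(R0.T@(np.array(p)-s["eef_pos"]),4).tolist(),"rot",np.round(Ro.from_matrix(R0.T@R).as_rotvec(),4).tolist())
def down(yaw):
    a=np.radians(yaw); c,s=np.cos(a),np.sin(a); return np.array([[c,s,0],[s,-c,0],[0,0,-1.]])
E
python3 - <<'E'
from h import *
s=manip.sense(); print({k:np.round(v,3).tolist() for k,v in s.items()})
print(manip.camera_info("wrist"))
rel([.46,.31,.28],down(169.5))
E
```

```text
{'clock': 2.15, 'qpos': [-10.555, -5.294, 107.055, -0.014, 78.186, -13.704], 'dq': [-3.204, 0.168, 0.77, -1.118, -0.013, -1.036], 'joint_torque': [1.216, -19.12, -24.539, 0.178, -0.012, 0.13], 'eef_pos': [0.345, -0.053, 0.321], 'tcp_rot': [[-0.055, 0.998, 0.001], [0.998, 0.055, -0.0], [-0.0, 0.001, -1.0]], 'wrist_force': [0.263, -1.026, 0.104], 'wrist_torque': [-0.045, -0.032, -0.002], 'grasp_force': 0.0, 'width': 0.086}
{'camera_matrix': array([[342.80568292,   0.        , 324.33525213],
       [  0.        , 342.80568292, 247.95258923],
       [  0.        ,   0.        ,   1.        ]]), 'hand_eye': array([[-3.29791005e-04, -9.50483374e-01, -3.10775236e-01,
         7.93408873e-02],
       [ 9.99999843e-01, -1.72627666e-04, -5.33218890e-04,
        -7.36307972e-04],
       [ 4.53167286e-04, -3.10775363e-01,  9.50483281e-01,
        -1.24099526e-01],
       [ 0.00000000e+00,  0.00000000e+00,  0.00000000e+00,
         1.00000000e+00]])}
slide [0.3558, 0.1348, 0.0406] rot [0.0004, 0.0009, -1.3325]
```

>>> carry_out --plan '[{"slide": [0.356,0.135,0.05],"delta_rot": [0,0,-1.3325]},{"slide": [0.356,0.135,0.05],"delta_rot": [0,0,-1.3325]},{"slide": [0.356,0.135,0.05],"delta_rot": [0,0,-1.3325]},{"slide": [0.356,0.135,0.05],"delta_rot": [0,0,-1.3325]},{"slide": [0.356,0.135,0.05],"delta_rot": [0,0,-1.3325]},{"slide": [0.356,0.135,0.05],"delta_rot": [0,0,-1.3325]},{"slide": [0.356,0.135,0.05],"delta_rot": [0,0,-1.3325]},{"slide": [0.356,0.135,0.05],"delta_rot": [0,0,-1.3325]},{"slide": [0.356,0.135,0.05],"delta_rot": [0,0,-1.3325]},{"slide": [0.356,0.135,0.05],"delta_rot": [0,0,-1.3325]}]'

```text
clock: 3.4
eef_pos: [0.4615, 0.3074, 0.2708]
tcp_rot: [[-0.982, 0.189, 0.001], [0.189, 0.982, 0.0], [-0.001, 0.0, -1.0]]
wrist_force: [0.5, 0.1, -0.4]
width: 0.0859
grasp_force: 0.0
```

Run:
```python
from fit import *
im,P=cloud("wrist"); cv2.imwrite("pics/w1.png",im); np.save("w1.npy",P)
X=handle(P,(.40,.56,.26,.38)); print("body",rect(X[(X[:,2]>.006)&(X[:,2]<.03)]),rect(X[(X[:,2]>.015)&(X[:,2]<.03)]))
s=manip.sense(); print(s["eef_pos"],s["qpos"])
```

```text
handle n 661 c [473.4 319.3  48.5] mid [476.1 318.8] len 0.07646146730656281 yaw -10.905023834658397 ztop 0.050882822518071635
body (array([476.3, 317.9]), array([ 68.8, 115.7]), 79.77569580078125) (array([477. , 318.9]), array([ 57.4, 115.4]), 79.14675903320312)
[0.46148487 0.30757365 0.27077059] [ 3.25020789e+01  1.57472914e+01  9.03477946e+01 -1.41029611e-02
  7.38681780e+01 -4.66195568e+01]
```

View pics/w1.png

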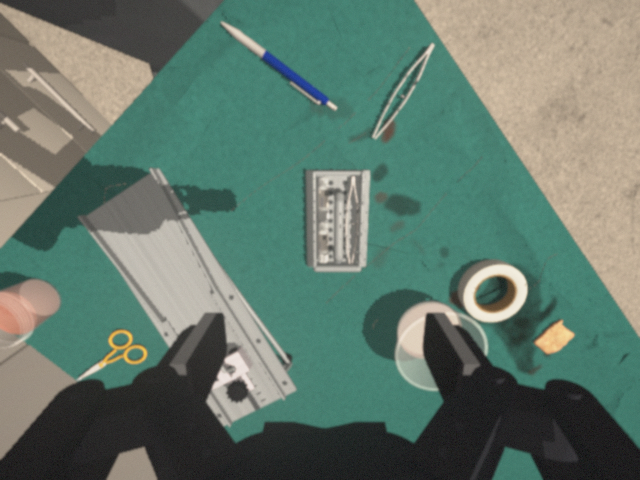

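Run:
```python
from h import *
rel([.4765,.3195,.047],down(169.3))
```

```text
slide [-0.0124, 0.0145, 0.2238] rot [0.0003, 0.0006, -0.003]
```

>>> carry_out --plan '[{"slide": [-0.0124,0.0145,0.06],"delta_rot": [0.0003,0.0006,-0.003]},{"slide": [-0.0124,0.0145,0.11],"delta_rot": [0.0003,0.0006,-0.003]},{"slide": [-0.0124,0.0145,0.15],"delta_rot": [0.0003,0.0006,-0.003]},{"slide": [-0.0124,0.0145,0.18],"delta_rot": [0.0003,0.0006,-0.003]},{"slide": [-0.0124,0.0145,0.2],"delta_rot": [0.0003,0.0006,-0.003]},{"slide": [-0.0124,0.0145,0.215],"delta_rot": [0.0003,0.0006,-0.003]},{"slide": [-0.0124,0.0145,0.2235],"delta_rot": [0.0003,0.0006,-0.003]},{"slide": [-0.0124,0.0145,0.2235],"delta_rot": [0.0003,0.0006,-0.003]}]'

```text
clock: 4.45
eef_pos: [0.4763, 0.3204, 0.0467]
tcp_rot: [[-0.983, 0.184, -0.001], [0.184, 0.983, -0.0], [0.001, -0.001, -1.0]]
wrist_force: [-0.2, 0.7, 1.0]
width: 0.0856
grasp_force: 0.0
```

>>> carry_out --plan '[{"slide": [0,0,0]},{"slide": [0,0,0]},{"slide": [0,0,0]},{"slide": [0,0,0]},{"slide": [0,0,0]},{"slide": [0,0,0]},{"slide": [0,0,0]},{"slide": [0,0,0]}]' --gripper 0.0

```text
invalid input at $.plan[0]: expected keys slide, delta_rot
```

>>> carry_out --plan '[{"slide": [0,0,0],"delta_rot": [0,0,0]},{"slide": [0,0,0],"delta_rot": [0,0,0]},{"slide": [0,0,0],"delta_rot": [0,0,0]},{"slide": [0,0,0],"delta_rot": [0,0,0]},{"slide": [0,0,0],"delta_rot": [0,0,0]},{"slide": [0,0,0],"delta_rot": [0,0,0]},{"slide": [0,0,0],"delta_rot": [0,0,0]},{"slide": [0,0,0],"delta_rot": [0,0,0]}]' --gripper 0.0

```text
clock: 5.45
eef_pos: [0.4763, 0.3205, 0.0469]
tcp_rot: [[-0.983, 0.183, -0.001], [0.183, 0.983, -0.0], [0.001, -0.0, -1.0]]
wrist_force: [-0.6, -1.4, 3.6]
width: 0.0078
grasp_force: 58.6
```

>>> carry_out --plan '[{"slide": [0,0,-0.02],"delta_rot": [0,0,0]},{"slide": [0,0,-0.05],"delta_rot": [0,0,0]},{"slide": [0,0,-0.08],"delta_rot": [0,0,0]},{"slide": [0,0,-0.1],"delta_rot": [0,0,0]},{"slide": [0,0,-0.1],"delta_rot": [0,0,0]},{"slide": [0,0,-0.1],"delta_rot": [0,0,0]}]'

```text
clock: 6.2
eef_pos: [0.4755, 0.3202, 0.1453]
tcp_rot: [[-0.983, 0.183, -0.003], [0.183, 0.983, -0.002], [0.003, -0.002, -1.0]]
wrist_force: [-0.8, 0.3, -3.4]
width: 0.0078
grasp_force: 58.9
```

Run:
```python
from fit import *
s=manip.sense(); R=np.array(s["tcp_rot"]);p=np.array(s["eef_pos"]); print(p,s["wrist_force"],s["width"])
out=[]
for n in ["scene","side","wrist"]:
    im,P=cloud(n); cv2.imwrite(f"pics/{n}2.png",im); np.save(n+"2.npy",P)
    Q=((P-p)@R).reshape(-1,3); 
    m=(abs(Q[:,0])<.075)&(abs(Q[:,1])<.05)&(Q[:,2]>.018)&(Q[:,2]<.06)
    X=Q[m]; print(n,len(X),rect(X),np.round(np.percentile(X,[1,99],axis=0)*1000))
    for x0 in (-.055,-.05,.05,.055):
        z=X[abs(X[:,0]-x0)<.006]; 
        if len(z)>10: print(x0,np.round(np.percentile(z[:,2],[2,10,50,95])*1000,1), np.round(np.percentile(z[:,1],[2,98])*1000,1))
a=cv2.imread("pics/side2.png")[150:390,130:480]
cv2.imwrite("pics/v3.png",cv2.resize(a,(800,548),interpolation=cv2.INTER_CUBIC))
```

```text
[0.47553715 0.32016197 0.14529042] [-0.80467701  0.29212358 -3.35253689] 0.007813499546064754
scene 2232 (array([-1.5,  1.8]), array([ 71.8, 120.3]), 87.77528381347656) [[-56. -28.  23.]
 [ 57.  36.  45.]]
-0.055 [23.6 24.6 35.5 43.6] [-15.6  35.3]
-0.05 [23.6 25.  36.2 43.3] [-15.1  35. ]
0.05 [24.7 26.5 33.1 43.8] [-31.9  35.2]
0.055 [24.7 26.8 33.5 43.9] [-33.   34.3]
side 1704 (array([-1.8,  0.1]), array([118.9,  72.2]), 0.19906149804592133) [[-58. -35.  23.]
 [ 56.  36.  45.]]
-0.055 [24.4 26.1 37.3 44.1] [-34.3  34.7]
-0.05 [24.3 25.6 36.6 44. ] [-34.1  35.4]
0.05 [26.6 28.2 36.  44.6] [-32.8  33.9]
0.055 [27.  28.6 36.5 44.6] [-32.7  32.2]
wrist 16843 (array([-0.7, -0.5]), array([115.1,  72.5]), 0.14364641904830933) [[-51. -36.  25.]
 [ 57.  35.  44.]]
-0.055 [24.1 24.6 25.5 28.8] [-9.4  8.2]
-0.05 [24.1 24.6 25.7 29. ] [-9.4  8.2]
0.05 [26.1 27.2 33.6 43.4] [-34.8  33.9]
0.055 [26.1 27.5 30.2 43.5] [-34.4  33.6]
```

View pics/v3.png

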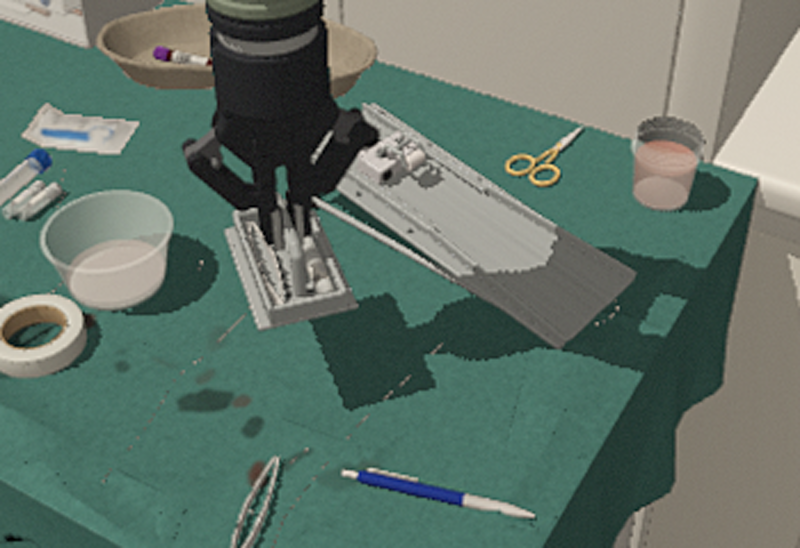

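Run:
```python
from h import *
yaw=np.radians(19.8); u=np.array([np.cos(yaw),np.sin(yaw)]); v=np.array([-u[1],u[0]])
for f in ["scene0","side0","w1","wrist2"]:
    P=np.load(f+".npy"); Y=P.reshape(-1,3); Y=Y[~np.isnan(Y[:,0])]
    a=Y[:,:2]@u; b=Y[:,:2]@v
    k=(a>.37)&(a<.72)&(b>-.13)&(b<.02); Y,a,b=Y[k],a[k],b[k]
    r=Y[:,2]-(np.tan(np.radians(10))*(a-.396)+.008)
    c=(a>.43)&(a<.58)&(abs(b+.053)<.03)&(abs(r)<.01); q=np.polyfit(a[c],r[c],1); r=r-np.polyval(q,a)
    o=[]
    for a0 in np.arange(.42,.59,.02):
        s=(abs(a-a0)<.01)&(r>.006)&(r<.014)&(Y[:,2]>.006); bb=b[s]; l,h=bb[bb<-.053],bb[bb>-.053]
        if len(l)>5 and len(h)>5: o.append((a0,(np.median(l)+np.median(h))*500,(np.median(h)-np.median(l))*1000))
    o=np.array(o); 
    fl=(abs(b+.053)<.04)&(abs(r)<.004)&(Y[:,2]>.005)
    print(f,"res slope/off",q[0],np.polyval(q,.456)*1000,"low edge",np.percentile(a[fl],.5))
    if len(o): print(np.round(o,2).tolist(),"yawcorr",np.degrees(np.polyfit(o[:,0],o[:,1]/1000,1)[0]),"mid@.456",np.polyval(np.polyfit(o[:,0],o[:,1],1),.456))
    # stop
    s=(r>.018)&(r<.05)&(a>.55)&(a<.68)&(abs(b+.053)<.04); print("stop a",np.round(np.percentile(a[s],[1,5,95]),3),"b",np.round(np.percentile(b[s],[2,98]),3))
    # upper edge
    g=(r>-.003)&(r<.015)&(abs(b+.053)<.055)&(Y[:,2]>.04); print("up edge",np.percentile(a[g],99.5))
```

```text
scene0 res slope/off 0.0020461777566209054 -0.38492253099501705 low edge 0.37617400293521686
[[0.42, -55.49, 100.58], [0.44, -54.93, 96.26], [0.46, -55.12, 93.47], [0.48, -55.36, 89.48], [0.5, -55.13, 86.92], [0.52, -54.71, 83.23], [0.54, -55.75, 79.63], [0.56, -55.15, 72.46], [0.58, -55.27, 72.6]] yawcorr -0.01602968275101851 mid@.456 -55.200860268343796
stop a [0.598 0.6   0.664] b [-0.072 -0.04 ]
up edge 0.698307477806612
side0 res slope/off 0.0018045077273691847 -0.9900563190822147 low edge 0.377724666499092
[[0.42, -55.83, 100.45], [0.44, -55.84, 98.08], [0.46, -55.47, 94.03], [0.48, -56.04, 90.08], [0.5, -56.13, 85.86], [0.52, -56.02, 83.35], [0.54, -55.54, 80.24], [0.56, -55.76, 72.41], [0.58, -56.31, 73.64]] yawcorr -0.08536225804309486 mid@.456 -55.81708924184531
stop a [0.599 0.6   0.664] b [-0.071 -0.036]
up edge 0.7000379162012148
w1 res slope/off 0.0007529646570847227 -0.980422747937562 low edge 0.37642578040373487
[[0.42, -55.11, 99.77], [0.44, -55.01, 96.3], [0.46, -55.14, 92.98], [0.48, -55.03, 89.67], [0.5, -55.15, 86.11], [0.52, -55.26, 83.02], [0.54, -55.2, 79.53],
[... 472 characters left out ...]
971563109629Traceback (most recent call last):
  File "<stdin>", line 18, in <module>
    return _quantile_unchecked(
        a, q, axis, out, overwrite_input, method, keepdims, weights)
    return _ureduce(a,
                    func=_quantile_ureduce_func,
    ...<5 lines>...
                    overwrite_input=overwrite_input,
                    method=method)
    r = func(a, **kwargs)
    result = _quantile(arr,
                       quantiles=q,
    ...<2 lines>...
                       out=out,
                       weights=wgt)
    slices_having_nans = np.isnan(arr[-1, ...])
                                  ~~~^^^^^^^^^
IndexError: index -1 is out of bounds for axis 0 with size 0
```

```bash
cat >> h.py <<'E'
y=np.radians(19.7); c,s=np.cos(y),np.sin(y); C,S=np.cos(np.radians(10)),np.sin(np.radians(10))
X=np.array([C*c,C*s,S]); Z=np.array([-S*c,-S*s,C]); Y=np.cross(Z,X); RD=np.c_[-X,Y,-Z]
L=np.array([.4521,.1042,.0184]); O=L-.06*X
def dk(p): return RDinv@(np.array(p)-O)
RDinv=np.c_[X,Y,Z].T
def dp(x,y,z): return O+X*x+Y*y+Z*z
E
python3 - <<'E'
from h import *
rel(dp(.059,0,.097),RD)
E
```

```text
slide [-0.0011, -0.2256, 0.0321] rot [-0.0476, -0.1735, -0.5267]
```

>>> carry_out --plan '[{"slide": [-0.001,-0.03,0.0],"delta_rot": [-0.006,-0.022,-0.066]},{"slide": [-0.001,-0.07,0.0],"delta_rot": [-0.015,-0.054,-0.165]},{"slide": [-0.001,-0.115,0.005],"delta_rot": [-0.024,-0.087,-0.263]},{"slide": [-0.001,-0.16,0.01],"delta_rot": [-0.033,-0.12,-0.365]},{"slide": [-0.001,-0.2,0.018],"delta_rot": [-0.042,-0.153,-0.465]},{"slide": [-0.001,-0.22,0.027],"delta_rot": [-0.0465,-0.1695,-0.5145]},{"slide": [-0.0011,-0.2256,0.0321],"delta_rot": [-0.0476,-0.1735,-0.5267]},{"slide": [-0.0011,-0.2256,0.0321],"delta_rot": [-0.0476,-0.1735,-0.5267]},{"slide": [-0.0011,-0.2256,0.0321],"delta_rot": [-0.0476,-0.1735,-0.5267]}]'

```text
clock: 7.48
eef_pos: [0.4368, 0.0994, 0.115]
tcp_rot: [[-0.926, -0.338, 0.166], [-0.332, 0.941, 0.06], [-0.177, 0.001, -0.984]]
wrist_force: [0.0, -0.6, -2.1]
width: 0.0073
grasp_force: 58.9
```

```bash
cat > where.py <<'E'
from h import *
# cassette pose in deck frame from cams: z heights of box
def cas(P,x0,x1,zl=.002,zh=.03,yl=.045):
    Q=(P.reshape(-1,3)-O)@RDinv.T; m=(Q[:,0]>x0)&(Q[:,0]<x1)&(abs(Q[:,1])<yl)&(Q[:,2]>zl)&(Q[:,2]<zh); return Q[m]
E
python3 - <<'E'
from where import *
s=manip.sense(); R=np.array(s["tcp_rot"]);p=np.array(s["eef_pos"]); print(dk(p),np.round(RDinv@R,4).tolist(),s["wrist_force"])
for n in ["scene","side"]:
    im,P=cloud(n); cv2.imwrite(f"pics/{n}3.png",im)
    q=cas(P,-.04,.16,.055,.08,.06)
    (cc,wh,a)=cv2.minAreaRect(q[:,:2].astype(np.float32)*1000); print(n,cc,wh,a)
    for x0 in (.01,.06,.11):
        z=q[abs(q[:,0]-x0)<.01]; e=z[abs(z[:,1])>.03]; print(x0,np.round(np.percentile(z[:,1],[1,99])*1000,1),"flange z",np.round(np.percentile(e[:,2],[5,25,50])*1000,1) if len(e) else None)
rel(dp(.059,0,.0485),RD)
a=cv2.imread("pics/side3.png")[150:390,130:480]
cv2.imwrite("pics/v4.png",cv2.resize(a,(800,548),interpolation=cv2.INTER_CUBIC))
E
```

```text
[0.061025   0.0006568  0.09791077] [[-1.0, -0.0005, 0.0035], [-0.0005, 1.0, 0.0007], [-0.0035, 0.0007, -1.0]] [ 0.0114683  -0.60947184 -2.11098715]
scene (62.93059158325195, 4.6949615478515625) (67.18164825439453, 116.89531707763672) 89.23342895507812
0.01 [-26.6  36.2] flange z [55.1 55.6 56.4]
0.06 [-11.5  36.2] flange z [55.1 55.6 56.1]
0.11 [-26.8  37.2] flange z [55.1 55.4 56. ]
side (64.1572036743164, 2.2403831481933594) (116.37193298339844, 72.02311706542969) 0.002921902108937502
0.01 [-27.5  36. ] flange z [55.1 55.2 55.4]
0.06 [-19.8  35.9] flange z [55.1 55.4 56. ]
0.11 [-25.4  35.8] flange z [55.1 55.5 56.1]
slide [0.0021, -0.0007, 0.0495] rot [0.0008, 0.0034, 0.0008]
```

View pics/v4.png

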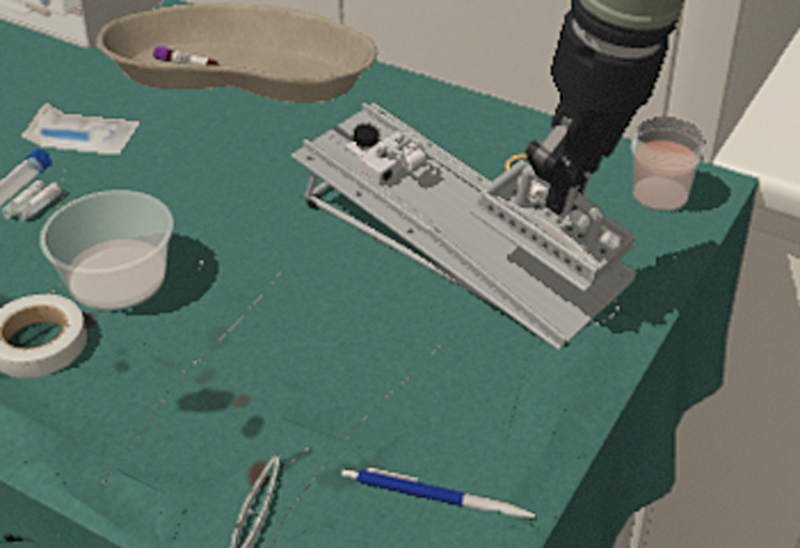

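>>> carry_out --plan '[{"slide": [0.002,-0.0007,0.015],"delta_rot": [0.0008,0.0034,0.0008]},{"slide": [0.002,-0.0007,0.028],"delta_rot": [0.0008,0.0034,0.0008]},{"slide": [0.002,-0.0007,0.038],"delta_rot": [0.0008,0.0034,0.0008]},{"slide": [0.002,-0.0007,0.045],"delta_rot": [0.0008,0.0034,0.0008]},{"slide": [0.002,-0.0007,0.048],"delta_rot": [0.0008,0.0034,0.0008]},{"slide": [0.002,-0.0007,0.0495],"delta_rot": [0.0008,0.0034,0.0008]},{"slide": [0.002,-0.0007,0.0495],"delta_rot": [0.0008,0.0034,0.0008]},{"slide": [0.002,-0.0007,0.0495],"delta_rot": [0.0008,0.0034,0.0008]}]'

```text
clock: 8.57
eef_pos: [0.4428, 0.1003, 0.0659]
tcp_rot: [[-0.927, -0.336, 0.163], [-0.331, 0.942, 0.058], [-0.174, -0.0, -0.985]]
wrist_force: [0.2, 0.3, -2.7]
width: 0.0078
grasp_force: 58.9
```

>>> carry_out --plan '[{"slide": [0,0,0.0007],"delta_rot": [0,0,0]},{"slide": [0,0,0.0015],"delta_rot": [0,0,0]},{"slide": [0,0,0.0015],"delta_rot": [0,0,0]}]'

```text
clock: 8.95
eef_pos: [0.4429, 0.1004, 0.0642]
tcp_rot: [[-0.928, -0.336, 0.163], [-0.331, 0.942, 0.058], [-0.173, -0.0, -0.985]]
wrist_force: [0.1, -0.8, -2.4]
width: 0.0078
grasp_force: 59.0
```

```bash
python3 -c "
from h import *
s=manip.sense();print(dk(s['eef_pos']),np.round(RDinv@np.array(s['tcp_rot']),4).tolist(),s['wrist_force'],s['wrist_torque'])"
```

```text
[ 0.05818651 -0.00053625  0.04684907] [[-1.0, 0.0009, -0.0006], [0.0009, 1.0, -0.0002], [0.0006, -0.0002, -1.0]] [ 0.07201109 -0.77766798 -2.40267755] [-0.06649266  0.18881115  0.001275  ]
```

>>> carry_out --plan '[{"slide": [0,0,0.0007],"delta_rot": [0,0,0]},{"slide": [0,0,0.0012],"delta_rot": [0,0,0]},{"slide": [0,0,0.0012],"delta_rot": [0,0,0]}]'

```text
clock: 9.32
eef_pos: [0.4431, 0.1003, 0.0638]
tcp_rot: [[-0.927, -0.336, 0.164], [-0.331, 0.942, 0.058], [-0.174, -0.0, -0.985]]
wrist_force: [-3.9, -2.2, 7.9]
width: 0.0074
grasp_force: 60.3
```

>>> carry_out --plan '[{"slide": [0,0,-0.0005],"delta_rot": [0,0,0]},{"slide": [0,0,-0.0005],"delta_rot": [0,0,0]},{"slide": [0,0,-0.0005],"delta_rot": [0,0,0]},{"slide": [0,0,-0.0005],"delta_rot": [0,0,0]},{"slide": [0,0,-0.0005],"delta_rot": [0,0,0]},{"slide": [0,0,-0.0005],"delta_rot": [0,0,0]}]' --gripper 0.06

```text
clock: 10.07
eef_pos: [0.443, 0.1004, 0.0635]
tcp_rot: [[-0.928, -0.336, 0.163], [-0.331, 0.942, 0.058], [-0.173, -0.0, -0.985]]
wrist_force: [-0.4, -0.4, 0.4]
width: 0.0599
grasp_force: 0.0
```

>>> carry_out --plan '[{"slide": [0,0,-0.01],"delta_rot": [0,0,0]},{"slide": [0,0,-0.04],"delta_rot": [0,0,0]},{"slide": [0,0,-0.09],"delta_rot": [0,0,0]},{"slide": [0.03,0,-0.13],"delta_rot": [0,0,0]},{"slide": [0.07,0,-0.13],"delta_rot": [0,0,0]},{"slide": [0.09,0,-0.13],"delta_rot": [0,0,0]},{"slide": [0.09,0,-0.13],"delta_rot": [0,0,0]},{"slide": [0.09,0,-0.13],"delta_rot": [0,0,0]}]' --gripper 0.015

```text
clock: 11.08
eef_pos: [0.3398, 0.0633, 0.1764]
tcp_rot: [[-0.927, -0.336, 0.164], [-0.331, 0.942, 0.058], [-0.174, -0.0, -0.985]]
wrist_force: [0.8, 0.5, -0.6]
width: 0.0149
grasp_force: 0.0
```

```bash
cat > look.py <<'E'
import sys
from where import *
tag=sys.argv[1]; x0,x1=float(sys.argv[2]),float(sys.argv[3])
s=manip.sense(); print("tcp",np.round(dk(s['eef_pos'])*1000,1),np.round(RDinv@np.array(s['tcp_rot']),3).tolist(),np.round(RDinv@np.array(s['wrist_force']),1),s['width'],s['clock'])
for n in ["scene","side","wrist"]:
    im,P=cloud(n); cv2.imwrite(f"pics/{n}{tag}.png",im); np.save(f"{n}{tag}.npy",P)
    q=cas(P,x0,x1,.012,.026,.034)
    if len(q)<50: continue
    (cc,wh,a)=cv2.minAreaRect(q[:,:2].astype(np.float32)*1000); print(n,"box",np.round(cc,1),np.round(wh,1),round(a,2),"x",np.round(np.percentile(q[:,0],[1,99])*1000,1))
    h=cas(P,x0,x1,.044,.056,.03); print("  handle x",np.round(np.percentile(h[:,0],[2,98])*1000,1) if len(h)>9 else None, "y",np.median(h[:,1]) if len(h) else None, "ztop",np.percentile(h[:,2],90) if len(h) else None)
E
python3 look.py 4 -0.02 0.15
```

```text
tcp [-30.2  -0.7 176.3] [[-1.0, 0.001, 0.001], [0.001, 1.0, -0.0], [-0.001, -0.0, -1.0]] [ 0.8  0.2 -0.7] 0.014902111652298926 11.075
scene box [60.3  0.3] [116.   60.8] 0.06 x [  3.  117.9]
  handle x [25.6 94.3] y 0.002177498720480636 ztop 0.052019448728433317
side box [61.1  0.7] [116.2  59.8] 1.08 x [  3.6 118.1]
  handle x [26.7 94.3] y 0.0016445544576907266 ztop 0.05071752628466636
wrist box [58.2 -1.3] [ 57.  115.2] 88.94 x [  0.9 115.1]
  handle x [23.7 89.3] y -0.0003545555534312102 ztop 0.05033856908480767
```

>>> carry_out --plan '[{"slide": [0,0.0005,0.05],"delta_rot": [0,0,0]},{"slide": [0,0.0005,0.1],"delta_rot": [0,0,0]},{"slide": [0,0.0005,0.135],"delta_rot": [0,0,0]},{"slide": [0,0.0005,0.149],"delta_rot": [0,0,0]},{"slide": [-0.005,0.0005,0.149],"delta_rot": [0,0,0]},{"slide": [-0.014,0.0005,0.149],"delta_rot": [0,0,0]},{"slide": [-0.014,0.0005,0.149],"delta_rot": [0,0,0]}]'

```text
clock: 12.1
eef_pos: [0.3775, 0.0772, 0.0328]
tcp_rot: [[-0.927, -0.337, 0.167], [-0.331, 0.942, 0.059], [-0.177, -0.001, -0.984]]
wrist_force: [-0.0, -0.6, 1.1]
width: 0.0153
grasp_force: 0.0
```

```bash
python3 look.py 5 -0.001 0.15;  python3 - <<'E'
import cv2
a=cv2.imread("pics/side5.png")[190:340,260:440]
cv2.imwrite("pics/v5.png",cv2.resize(a,(720,600),interpolation=cv2.INTER_CUBIC))
E
```

```text
tcp [-15.6  -0.2  27.9] [[-1.0, 0.0, 0.003], [0.0, 1.0, -0.001], [-0.003, -0.001, -1.0]] [-0.  -0.5  1.1] 0.015303778028427518 12.1
scene box [60.3  0.8] [115.9  59.3] 0.12 x [  3.2 117.9]
  handle x [25.9 94.7] y 0.002421875891784055 ztop 0.05174836693524677
side box [61.4  0.3] [116.6  58.5] 0.06 x [  3.8 118.2]
  handle x [26.2 94.4] y 0.0016733981153050988 ztop 0.0502360270218121
wrist box [21.2 -0.1] [26.3 41.2] 88.95 x [ 0.9 39.3]
  handle x None y None ztop None
```

View pics/v5.png

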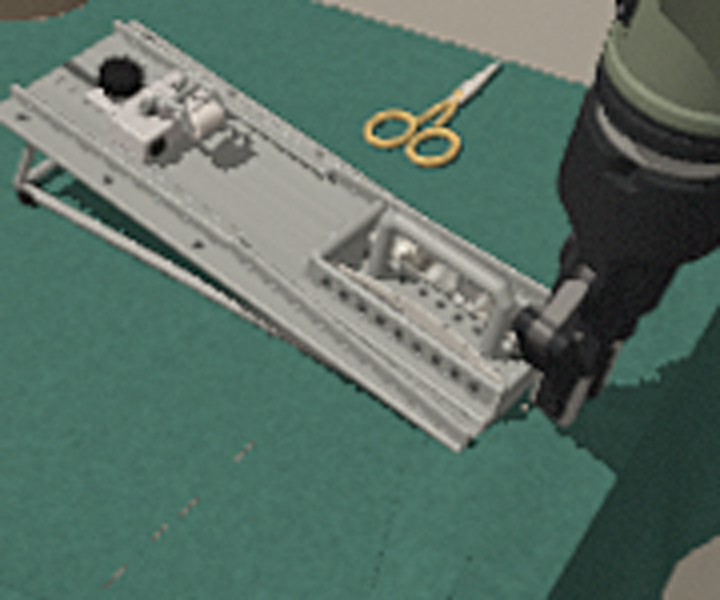

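>>> carry_out --plan '[{"slide": [-0.004,0,0.001],"delta_rot": [0,0,0]},{"slide": [-0.009,0,0.001],"delta_rot": [0,0,0]},{"slide": [-0.014,0,0.001],"delta_rot": [0,0,0]},{"slide": [-0.019,0,0.001],"delta_rot": [0,0,0]},{"slide": [-0.024,0,0.001],"delta_rot": [0,0,0]},{"slide": [-0.029,0,0.001],"delta_rot": [0,0,0]},{"slide": [-0.034,0,0.001],"delta_rot": [0,0,0]},{"slide": [-0.034,0,0.001],"delta_rot": [0,0,0]}]'

```text
clock: 13.25
eef_pos: [0.4085, 0.0884, 0.0369]
tcp_rot: [[-0.927, -0.336, 0.165], [-0.331, 0.942, 0.058], [-0.175, -0.0, -0.985]]
wrist_force: [0.9, -0.9, 0.1]
width: 0.0153
grasp_force: 0.0
```

```bash
python3 look.py 6 0.015 0.19
```

```text
tcp [17.5 -0.2 26.3] [[-1.0, 0.001, 0.002], [0.001, 1.0, -0.001], [-0.002, -0.001, -1.0]] [ 0.5 -1.2 -0. ] 0.01525963602187605 13.25
scene box [79.9  1.1] [129.1  60.1] 0.49 x [ 19.5 143.7]
  handle x [ 29.4 120.8] y 0.002138098135997613 ztop 0.05135225688994181
side box [80.7  1.7] [ 56.9 131.7] 89.38 x [ 17.7 144.6]
  handle x [ 55.2 120.5] y 0.0017808536290911977 ztop 0.05041189643376184
wrist box [43.4  4.6] [61.5 52.2] 18.73 x [16.3 72.7]
  handle x [15.2 26.8] y 0.007188121273669097 ztop 0.054897660992119554
```

>>> carry_out --plan '[{"slide": [-0.004,0,0],"delta_rot": [0,0,0]},{"slide": [-0.008,0,0],"delta_rot": [0,0,0]},{"slide": [-0.012,0,0],"delta_rot": [0,0,0]},{"slide": [-0.016,0,0],"delta_rot": [0,0,0]},{"slide": [-0.02,0,0],"delta_rot": [0,0,0]}]'

```text
clock: 14.02
eef_pos: [0.4262, 0.0949, 0.0401]
tcp_rot: [[-0.928, -0.336, 0.163], [-0.331, 0.942, 0.058], [-0.173, -0.0, -0.985]]
wrist_force: [-2.7, -1.3, -0.8]
width: 0.0152
grasp_force: 0.9
```

>>> carry_out --plan '[{"slide": [-0.004,0,0],"delta_rot": [0,0,0]},{"slide": [-0.008,0,0],"delta_rot": [0,0,0]},{"slide": [-0.012,0,0],"delta_rot": [0,0,0]},{"slide": [-0.016,0,0],"delta_rot": [0,0,0]},{"slide": [-0.02,0,0],"delta_rot": [0,0,0]}]'

```text
clock: 14.65
eef_pos: [0.4445, 0.1015, 0.0435]
tcp_rot: [[-0.928, -0.336, 0.163], [-0.331, 0.942, 0.058], [-0.173, -0.0, -0.985]]
wrist_force: [-0.9, -0.1, -1.6]
width: 0.015
grasp_force: 0.7
```

```bash
python3 look.py 7 0.063 0.19;  python3 - <<'E'
import cv2
a=cv2.imread("pics/side7.png")[180:330,250:430]
cv2.imwrite("pics/v6.png",cv2.resize(a,(720,600),interpolation=cv2.INTER_CUBIC))
E
```

```text
tcp [56.4 -0.  26.1] [[-1.0, 0.001, -0.001], [0.001, 1.0, -0.0], [0.001, -0.0, -1.0]] [-1.2  0.2 -1.5] 0.01497926695513196 14.65
scene box [1.23e+02 1.00e-01] [119.8  61.1] 0.31 x [ 65.4 182.2]
  handle x [ 88.8 158.8] y 0.0020727289023791144 ztop 0.0512245924557384
side box [124.3   5.3] [ 56.7 124. ] 84.31 x [ 68.7 183.9]
  handle x [ 96.7 160.3] y 0.0015330879848509179 ztop 0.05070751714860465
wrist box [88.4  0.1] [51.6 56.3] 4.0 x [ 64.5 112.3]
  handle x [63.1 67.2] y 0.007262894819549663 ztop 0.05493894381714885
```

View pics/v6.png

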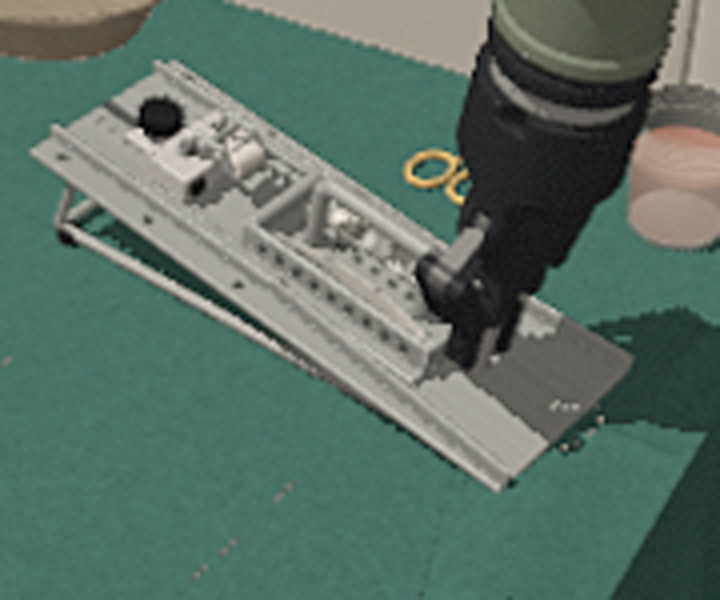

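>>> carry_out --plan '[{"slide": [-0.003,0,0],"delta_rot": [0,0,0]},{"slide": [-0.006,0,0],"delta_rot": [0,0,0]},{"slide": [-0.009,0,0],"delta_rot": [0,0,0]},{"slide": [-0.012,0,0],"delta_rot": [0,0,0]},{"slide": [-0.015,0,0],"delta_rot": [0,0,0]},{"slide": [-0.018,0,0],"delta_rot": [0,0,0]}]'

```text
clock: 15.55
eef_pos: [0.461, 0.1074, 0.0466]
tcp_rot: [[-0.928, -0.336, 0.163], [-0.331, 0.942, 0.058], [-0.173, -0.0, -0.985]]
wrist_force: [-3.5, -0.5, 1.4]
width: 0.0146
grasp_force: 1.6
```

```bash
cat > st.py <<'E'
from h import *
s=manip.sense(); print("tcp",np.round(dk(s['eef_pos'])*1000,2),"F deck",np.round(RDinv@np.array(s['wrist_force']),1),"clock",s['clock'])
E
python3 st.py
python3 - <<'E'
from where import *
for n in ["scene","side"]:
    im,P=cloud(n)
    q=cas(P,.15,.29,.024,.05,.03); H=np.histogram(q[:,0]*1000,bins=np.arange(150,290,5)); print(n,dict(zip(H[1].astype(int).tolist(),H[0].tolist())))
    cv2.imwrite(f"pics/{n}8.png",im)
a=cv2.imread("pics/scene8.png")[190:280,250:370]
cv2.imwrite("pics/v7.png",cv2.resize(a,(800,600),interpolation=cv2.INTER_CUBIC))
E
```

```text
tcp [7.421e+01 1.000e-02 2.611e+01] F deck [-3.2  0.7  2. ] clock 15.55
scene {150: 9, 155: 8, 160: 11, 165: 12, 170: 23, 175: 30, 180: 8, 185: 0, 190: 2, 195: 6, 200: 10, 205: 30, 210: 36, 215: 12, 220: 31, 225: 16, 230: 27, 235: 16, 240: 11, 245: 0, 250: 1, 255: 2, 260: 0, 265: 0, 270: 0, 275: 0, 280: 0}
side {150: 9, 155: 8, 160: 12, 165: 12, 170: 15, 175: 26, 180: 8, 185: 0, 190: 0, 195: 1, 200: 6, 205: 26, 210: 29, 215: 14, 220: 23, 225: 13, 230: 18, 235: 4, 240: 5, 245: 1, 250: 0, 255: 0, 260: 0, 265: 0, 270: 0, 275: 0, 280: 0}
```

View pics/v7.png

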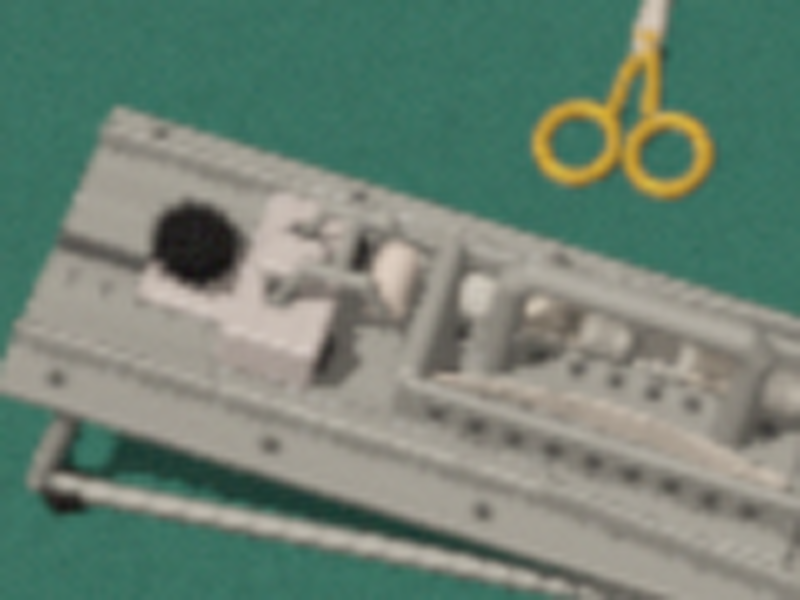

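>>> carry_out --plan '[{"slide": [-0.001,0,0],"delta_rot": [0,0,0]},{"slide": [-0.002,0,0],"delta_rot": [0,0,0]},{"slide": [-0.003,0,0],"delta_rot": [0,0,0]}]'

```text
clock: 16.02
eef_pos: [0.4635, 0.1083, 0.0471]
tcp_rot: [[-0.928, -0.336, 0.162], [-0.331, 0.942, 0.058], [-0.173, 0.0, -0.985]]
wrist_force: [-3.0, -1.1, 0.1]
width: 0.0149
grasp_force: 1.4
```

>>> carry_out --plan '[{"slide": [-0.001,0,0],"delta_rot": [0,0,0]},{"slide": [-0.002,0,0],"delta_rot": [0,0,0]},{"slide": [-0.003,0,0],"delta_rot": [0,0,0]}]'

```text
clock: 16.4
eef_pos: [0.4656, 0.1091, 0.0474]
tcp_rot: [[-0.928, -0.336, 0.161], [-0.331, 0.942, 0.058], [-0.171, 0.0, -0.985]]
wrist_force: [-5.0, -3.1, 2.6]
width: 0.0151
grasp_force: 2.7
```

>>> carry_out --plan '[{"slide": [-0.001,0,0],"delta_rot": [0,0,0]},{"slide": [-0.002,0,0],"delta_rot": [0,0,0]}]'

```text
clock: 16.65
eef_pos: [0.4668, 0.1097, 0.0476]
tcp_rot: [[-0.928, -0.336, 0.16], [-0.331, 0.942, 0.057], [-0.17, 0.0, -0.986]]
wrist_force: [-6.2, -3.0, 4.0]
width: 0.0149
grasp_force: 2.9
```

>>> carry_out --plan '[{"slide": [-0.001,0,0],"delta_rot": [0,0,0]},{"slide": [-0.002,0,0],"delta_rot": [0,0,0]}]'

```text
clock: 16.9
eef_pos: [0.4687, 0.1103, 0.0479]
tcp_rot: [[-0.928, -0.336, 0.16], [-0.331, 0.942, 0.057], [-0.17, 0.0, -0.986]]
wrist_force: [-7.0, -2.6, 3.5]
width: 0.0153
grasp_force: 2.8
```

```bash
python3 st.py
```

```text
tcp [82.56  0.18 25.99] F deck [-6.7 -0.1  4.7] clock 16.9
```

>>> carry_out --plan '[{"slide": [-0.001,0,0],"delta_rot": [0,0,0]},{"slide": [-0.0015,0,0],"delta_rot": [0,0,0]}]'

```text
clock: 17.15
eef_pos: [0.4704, 0.1109, 0.0482]
tcp_rot: [[-0.928, -0.336, 0.16], [-0.331, 0.942, 0.058], [-0.17, 0.0, -0.985]]
wrist_force: [-4.5, -2.5, 2.9]
width: 0.0151
grasp_force: 2.6
```

>>> carry_out --plan '[{"slide": [-0.001,0,0],"delta_rot": [0,0,0]},{"slide": [-0.0015,0,0],"delta_rot": [0,0,0]}]'

```text
clock: 17.4
eef_pos: [0.472, 0.1114, 0.0485]
tcp_rot: [[-0.928, -0.336, 0.161], [-0.331, 0.942, 0.058], [-0.171, 0.0, -0.985]]
wrist_force: [-5.4, -1.5, 2.1]
width: 0.0151
grasp_force: 2.4
```

>>> carry_out --plan '[{"slide": [-0.0005,0,0],"delta_rot": [0,0,0]},{"slide": [-0.001,0,0],"delta_rot": [0,0,0]}]'

```text
clock: 17.65
eef_pos: [0.473, 0.1118, 0.0487]
tcp_rot: [[-0.928, -0.336, 0.161], [-0.331, 0.942, 0.058], [-0.171, 0.0, -0.985]]
wrist_force: [-4.7, -1.2, 2.9]
width: 0.0155
grasp_force: 2.3
```

>>> carry_out --plan '[{"slide": [-0.0005,0,0],"delta_rot": [0,0,0]},{"slide": [-0.001,0,0],"delta_rot": [0,0,0]}]'

```text
clock: 17.9
eef_pos: [0.4751, 0.1124, 0.0491]
tcp_rot: [[-0.928, -0.336, 0.163], [-0.331, 0.942, 0.058], [-0.173, -0.0, -0.985]]
wrist_force: [-2.1, -0.8, -0.4]
width: 0.0151
grasp_force: 1.2
```

```bash
python3 st.py
```

```text
tcp [ 8.935e+01 -6.000e-02  2.601e+01] F deck [-2.3 -0.  -0. ] clock 17.9
```

Force is falling off: the roller has passed over the rim's crest. Now on in small steps to the buffers.

>>> carry_out --plan '[{"slide": [-0.0005,0,0],"delta_rot": [0,0,0]},{"slide": [-0.001,0,0],"delta_rot": [0,0,0]}]'

```text
clock: 18.15
eef_pos: [0.4762, 0.1127, 0.0494]
tcp_rot: [[-0.927, -0.336, 0.164], [-0.331, 0.942, 0.058], [-0.174, -0.0, -0.985]]
wrist_force: [-2.0, -0.8, -0.6]
width: 0.0151
grasp_force: 1.0
```

>>> carry_out --plan '[{"slide": [-0.0005,0,0],"delta_rot": [0,0,0]},{"slide": [-0.0005,0,0],"delta_rot": [0,0,0]}]'

```text
clock: 18.4
eef_pos: [0.4766, 0.1129, 0.0495]
tcp_rot: [[-0.927, -0.336, 0.164], [-0.331, 0.942, 0.058], [-0.174, -0.0, -0.985]]
wrist_force: [-1.6, -0.6, -1.4]
width: 0.015
grasp_force: 0.7
```

```bash
python3 st.py
```

```text
tcp [ 9.100e+01 -8.000e-02  2.614e+01] F deck [-1.9 -0.  -1. ] clock 18.4
```

>>> carry_out --plan '[{"slide": [-0.0005,0,0],"delta_rot": [0,0,0]},{"slide": [-0.0005,0,0],"delta_rot": [0,0,0]}]'

```text
clock: 18.65
eef_pos: [0.4767, 0.1129, 0.0496]
tcp_rot: [[-0.928, -0.336, 0.163], [-0.331, 0.942, 0.058], [-0.173, -0.0, -0.985]]
wrist_force: [-1.1, -0.6, -0.2]
width: 0.0152
grasp_force: 1.0
```

>>> carry_out --plan '[{"slide": [-0.0005,0,0],"delta_rot": [0,0,0]},{"slide": [-0.0005,0,0],"delta_rot": [0,0,0]}]'

```text
clock: 18.9
eef_pos: [0.4771, 0.1131, 0.0496]
tcp_rot: [[-0.928, -0.336, 0.163], [-0.331, 0.942, 0.058], [-0.173, -0.0, -0.985]]
wrist_force: [-2.4, 0.0, -0.8]
width: 0.0148
grasp_force: 1.2
```

```bash
python3 st.py
```

```text
tcp [ 9.160e+01 -2.000e-02  2.614e+01] F deck [-2.3  0.8 -0.4] clock 18.9
```

>>> carry_out --plan '[{"slide": [-0.0005,0,0],"delta_rot": [0,0,0]},{"slide": [-0.0005,0,0],"delta_rot": [0,0,0]}]'

```text
clock: 19.15
eef_pos: [0.4779, 0.1134, 0.0498]
tcp_rot: [[-0.928, -0.336, 0.163], [-0.331, 0.942, 0.058], [-0.173, -0.0, -0.985]]
wrist_force: [-1.5, -0.4, -0.7]
width: 0.0151
grasp_force: 1.0
```

>>> carry_out --plan '[{"slide": [-0.0005,0,0],"delta_rot": [0,0,0]},{"slide": [-0.0005,0,0],"delta_rot": [0,0,0]}]'

```text
clock: 19.4
eef_pos: [0.4781, 0.1135, 0.0498]
tcp_rot: [[-0.928, -0.336, 0.163], [-0.331, 0.942, 0.058], [-0.173, -0.0, -0.985]]
wrist_force: [-2.4, -0.8, -0.1]
width: 0.0152
grasp_force: 1.2
```

```bash
python3 st.py
```

```text
tcp [ 9.263e+01 -4.000e-02  2.613e+01] F deck [-2.5  0.   0.4] clock 19.4
```

>>> carry_out --plan '[{"slide": [-0.0005,0,0],"delta_rot": [0,0,0]},{"slide": [-0.0005,0,0],"delta_rot": [0,0,0]}]'

```text
clock: 19.65
eef_pos: [0.4781, 0.1135, 0.0498]
tcp_rot: [[-0.928, -0.336, 0.162], [-0.331, 0.942, 0.058], [-0.172, 0.0, -0.985]]
wrist_force: [-3.7, -2.5, 1.6]
width: 0.0152
grasp_force: 2.0
```

>>> carry_out --plan '[{"slide": [-0.0005,0,0],"delta_rot": [0,0,0]},{"slide": [-0.0005,0,0],"delta_rot": [0,0,0]}]'

```text
clock: 19.9
eef_pos: [0.4781, 0.1135, 0.0498]
tcp_rot: [[-0.928, -0.336, 0.161], [-0.331, 0.942, 0.058], [-0.171, 0.0, -0.985]]
wrist_force: [-5.6, -3.3, 2.4]
width: 0.0148
grasp_force: 2.6
```

```bash
python3 st.py
python3 - <<'E'
from where import *
for n in ["scene"]:
    im,P=cloud(n); cv2.imwrite(f"pics/{n}9.png",im)
    print([(t["p"],t["point"]) for t in manip.trace(n,"catch")][:2])
a=im[190:280,250:370]
cv2.imwrite("pics/v8.png",cv2.resize(a,(800,600),interpolation=cv2.INTER_CUBIC))
E
```

```text
tcp [ 9.267e+01 -1.000e-02  2.608e+01] F deck [-5.8 -1.3  3.5] clock 19.9
[(0.57, [299.0, 230.4]), (0.42, [328.1, 258.2])]
```

View pics/v8.png

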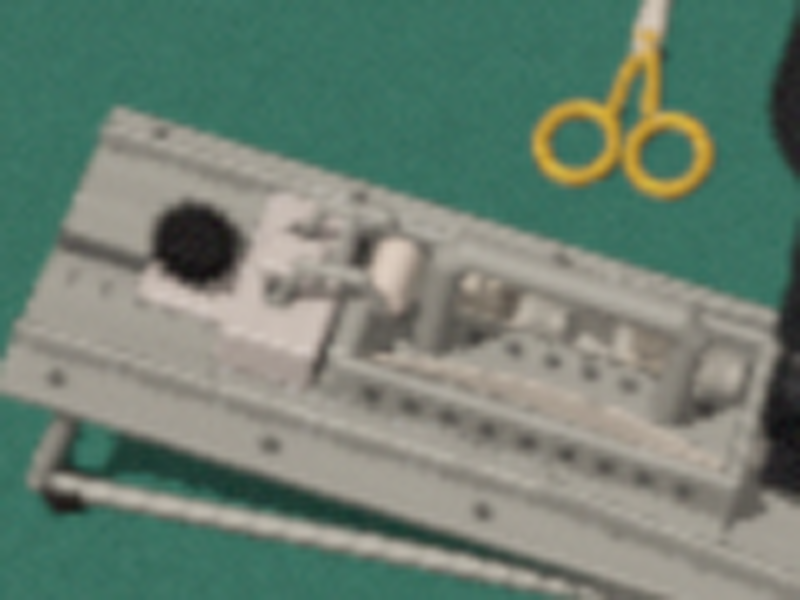

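The picture shows the rim up to the stop (about 345,330) and the roller (395,270) behind it; the stop hasn't moved. Now to raise the push.

>>> carry_out --plan '[{"slide": [-0.0005,0,0],"delta_rot": [0,0,0]},{"slide": [-0.001,0,0],"delta_rot": [0,0,0]},{"slide": [-0.001,0,0],"delta_rot": [0,0,0]}]'

```text
clock: 20.38
eef_pos: [0.4782, 0.1136, 0.0497]
tcp_rot: [[-0.928, -0.337, 0.159], [-0.332, 0.942, 0.057], [-0.169, 0.0, -0.986]]
wrist_force: [-6.6, -3.9, 3.2]
width: 0.015
grasp_force: 3.4
```

>>> carry_out --plan '[{"slide": [-0.0005,0,0],"delta_rot": [0,0,0]},{"slide": [-0.001,0,0],"delta_rot": [0,0,0]},{"slide": [-0.001,0,0],"delta_rot": [0,0,0]}]'

```text
clock: 20.75
eef_pos: [0.4782, 0.1137, 0.0495]
tcp_rot: [[-0.928, -0.337, 0.157], [-0.332, 0.942, 0.057], [-0.167, 0.001, -0.986]]
wrist_force: [-7.9, -4.6, 4.0]
width: 0.0155
grasp_force: 4.1
```

```bash
python3 st.py
```

```text
tcp [92.74  0.14 25.85] F deck [-8.2 -1.7  5.5] clock 20.75
```

>>> carry_out --plan '[{"slide": [-0.001,0,0],"delta_rot": [0,0,0]},{"slide": [-0.002,0,0],"delta_rot": [0,0,0]},{"slide": [-0.002,0,0],"delta_rot": [0,0,0]},{"slide": [-0.002,0,0],"delta_rot": [0,0,0]}]'

```text
clock: 21.25
eef_pos: [0.4783, 0.1139, 0.0494]
tcp_rot: [[-0.929, -0.337, 0.153], [-0.332, 0.942, 0.056], [-0.163, 0.001, -0.987]]
wrist_force: [-11.2, -6.6, 5.7]
width: 0.015
grasp_force: 5.7
```

>>> carry_out --plan '[{"slide": [-0.001,0,0],"delta_rot": [0,0,0]},{"slide": [-0.002,0,0],"delta_rot": [0,0,0]},{"slide": [-0.002,0,0],"delta_rot": [0,0,0]},{"slide": [-0.002,0,0],"delta_rot": [0,0,0]}]'

```text
clock: 21.75
eef_pos: [0.4783, 0.1141, 0.0492]
tcp_rot: [[-0.93, -0.337, 0.149], [-0.332, 0.942, 0.055], [-0.159, 0.001, -0.987]]
wrist_force: [-14.6, -7.2, 7.2]
width: 0.015
grasp_force: 7.3
```

```bash
python3 st.py
```

```text
tcp [92.95  0.43 25.45] F deck [-14.7  -1.8   9.9] clock 21.75
```

>>> carry_out --plan '[{"slide": [-0.001,0,-0.0005],"delta_rot": [0,0,0]},{"slide": [-0.002,0,-0.001],"delta_rot": [0,0,0]},{"slide": [-0.0022,0,-0.001],"delta_rot": [0,0,0]},{"slide": [-0.0022,0,-0.001],"delta_rot": [0,0,0]}]'

```text
clock: 22.25
eef_pos: [0.4784, 0.1142, 0.0493]
tcp_rot: [[-0.93, -0.337, 0.145], [-0.333, 0.941, 0.054], [-0.154, 0.002, -0.988]]
wrist_force: [-15.9, -8.4, 2.2]
width: 0.015
grasp_force: 8.2
```

```bash
python3 st.py
```

```text
tcp [93.04  0.6  25.56] F deck [-17.2  -2.5   5.2] clock 22.25
```

>>> carry_out --plan '[{"slide": [-0.001,0,-0.0005],"delta_rot": [0,0,0]},{"slide": [-0.001,0,-0.0005],"delta_rot": [0,0,0]},{"slide": [-0.001,0,-0.0005],"delta_rot": [0,0,0]}]'

```text
clock: 22.62
eef_pos: [0.4783, 0.1144, 0.0494]
tcp_rot: [[-0.931, -0.337, 0.143], [-0.333, 0.941, 0.053], [-0.152, 0.002, -0.988]]
wrist_force: [-15.2, -8.4, -1.1]
width: 0.0142
grasp_force: 8.5
```

```bash
python3 st.py
```

```text
tcp [93.09  0.76 25.61] F deck [-17.1  -2.8   1.9] clock 22.625
```

>>> carry_out --plan '[{"slide": [0.004,0,0],"delta_rot": [0,0,0]},{"slide": [0.01,0,0],"delta_rot": [0,0,0]},{"slide": [0.02,0,0],"delta_rot": [0,0,0]},{"slide": [0.035,0,0],"delta_rot": [0,0,0]},{"slide": [0.05,0,0],"delta_rot": [0,0,0]},{"slide": [0.065,0,-0.03],"delta_rot": [0,0,0]},{"slide": [0.075,0,-0.08],"delta_rot": [0,0,0]},{"slide": [0.075,0,-0.13],"delta_rot": [0,0,0]},{"slide": [0.075,0,-0.14],"delta_rot": [0,0,0]},{"slide": [0.075,0,-0.14],"delta_rot": [0,0,0]}]'

```text
clock: 23.88
eef_pos: [0.3946, 0.0837, 0.178]
tcp_rot: [[-0.927, -0.336, 0.164], [-0.331, 0.942, 0.058], [-0.174, -0.0, -0.985]]
wrist_force: [0.6, 0.2, -1.1]
width: 0.0149
grasp_force: 0.0
```

```bash
python3 st.py; python3 look.py 10 0.08 0.223
python3 - <<'E'
import cv2
import numpy as np
a=cv2.imread("pics/scene10.png")[190:280,250:370]; b=cv2.imread("pics/wrist10.png")
cv2.imwrite("pics/v9.png",np.hstack([cv2.resize(a,(400,300),interpolation=cv2.INTER_CUBIC),cv2.resize(b,(400,300))]))
E
```

```text
tcp [2.7590e+01 7.0000e-02 1.6778e+02] F deck [ 0.4  0.  -1.1] clock 23.875
tcp [2.760e+01 1.000e-01 1.678e+02] [[-1.0, 0.001, 0.0], [0.001, 1.0, -0.0], [-0.0, -0.0, -1.0]] [ 0.4  0.  -1.1] 0.014894950710223025 23.875
scene box [ 1.631e+02 -1.000e-01] [120.2  60.8] 0.59 x [103.8 222.2]
  handle x [126.3 194.2] y 0.0021404762772867744 ztop 0.051166686011052676
side box [ 1.631e+02 -1.000e-01] [119.5  60.5] 0.56 x [104.  217.8]
  handle x [127.5 195.3] y 0.0015541050331906031 ztop 0.050540547286775976
wrist box [161.7  -0.3] [120.8  52.4] 0.32 x [101.9 214.7]
  handle x [124.8 189.7] y -0.0011961430833436985 ztop 0.0502736892225981
```

View pics/v9.png

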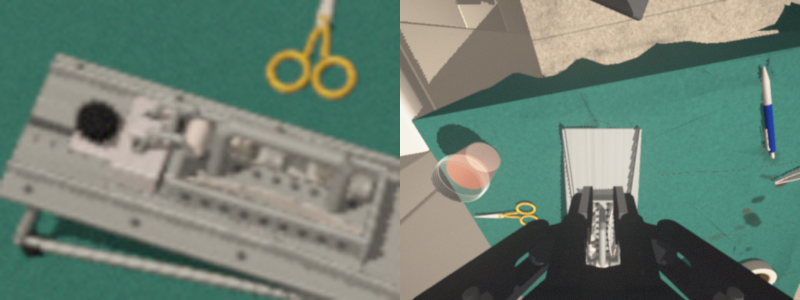

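The cassette stays home with the rim against the stop (crop about 165,185), the roller at 197,135 behind it. Handle moved 100.5 mm from its landing position. The stop and the cup have not moved, and the arm is clear.

```bash
python3 -c "
from rig import manip
print(manip.hand_in())"
```

```text
the job is handed in; nothing more can be done
None
```

The cassette is docked: laid on the deck and let go, pushed up until the roller dropped behind the rim, then pressed home with about 17 N at the wrist. The stop shows no movement, the cup and tub were left alone, and the job was handed in at about 24 s.

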